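Tare the counting scale and scan the rivet box

TASK

Start a rivet count: first press the scale's round tare key fully down and let it come back up. Then draw the cordless scanner up out of its charging cradle, tip its nose down and finish while holding it raised, right way up and still in the gripper, its window about 12 cm from the middle of the bar-code label on the lid of the stock box, looking straight at that label and slanting down at about 45 degrees. Leave the stock box, the tub on the scale and the other things on the bench where they are.

Things in the scene. Friction and masses are not known exactly. Their poses are not given: they have to be found in the camera images.
- tare (a joint): the tare key of the counting scale: a round pale push key, 28 mm across, alone in the middle of the sloping console on the scale's low front, between the display and the flat keypad. Joint value in m: 0 up, 0.005 fully down (its stop). Spring return: it needs about 2 N to start moving and 5 N to be fully down.
- tare_top (a point): centre of the top face of the tare key; moves with the key. Its z axis leans 14 degrees from upright, towards the scale's front, square to the console; the key travels 5 mm against it. A straight push from above works.
- scale: counting scale, fixed for the job, 290 mm deep (x) by 250 mm wide (y), grey housing, with a steel pan behind the console whose top lies 84 mm above the bench. Origin: centre of its footprint at bench height; its front (console) looks along its -x.
- count_tub_mid (a point): middle (half-way up) of the empty clear open tub standing on the scale's pan, 110 x 150 mm and 35 mm high. Not to be moved.
- cradle_mouth (a point): centre of the open mouth of the cradle's socket, 76 mm above the bench; z up, -x to the side where the scanner's nose points. The opening is 38 (x) by 32 mm (y) and 58 mm deep; the scanner's handle stands in it with 2 mm of play all round.
- cradle: charging cradle, fixed for the job: black base plate 125 x 95 x 16 mm with an upright square socket, 54 x 48 mm outside; origin on the socket's axis at bench height, axes as cradle_mouth.
- scanner_head (a point): centre of the scanner's head, the place to grip it from above: grey head 78 mm long (x), 46 mm wide (y, flat parallel sides), 40 mm high. A wider nose (60 mm) goes on from 35 to 73 mm from this point along -x. Axes: -x to the nose, z up when it stands in the cradle, where it starts upright.
- scan_window (a point): centre of the scanner's window at the tip of its nose (73 mm along -x and 8 mm along -z from scanner_head). Its own x axis is the line of sight, out of the window; y lies across the scanner, z is the window's upper side. The line of sight droops 10 degrees below the head's long axis, so it points 10 degrees down while the scanner stands in the cradle.
- scanner_foot (a point): centre of the underside of the scanner's handle, its lowest point in the cradle (18 mm above the bench there).
- scanner: cordless pistol-shaped hand scanner, 0.15 to 0.27 kg; origin at scanner_foot, same axes as scanner_head. Its black handle (34 mm in x, 28 mm in y) runs straight down from the head to 128 mm below scanner_head, with a small trigger under the head on the nose side.
- label (a point): middle of the white bar-code label (50 mm in x by 70 mm in y), flat on the clear lid of the stock box, 42 mm above the bench; z up.
- stock_box: shut clear plastic compartment box full of rivets, 200 (x) x 140 (y) x 42 mm, 1.3 kg; origin under its centre; the label lies 45 mm from its centre towards -x, where its white catch is. Not to be moved.
- hammer: hammer lying flat on the bench beyond the stock box, 240 mm long, below 50 mm high. Not to be moved.
- anvil: steel disc (rivet anvil) 54 mm across, 18 mm high, on the bench between the stock box and the hammer, origin under its centre. Not to be moved.
Not all that is in view belongs to the job. What is shaped like the cradle but turquoise is not meant. Leave any blue look-alike of the scanner alone.

How it is judged:
By the outcome, as a careful person would: the job done as asked, in the order asked, and still so for the second after the job is handed in, while the arm keeps its last pose, push and grip.
It also fails if it takes over 56 s, if anything falls off the work surface, if the arm or the gripper's body presses on something with over 40 N, if the wrist force passes 120 N, or if a joint passes its speed limit or range.

ROBOT

A 6-joint arm with a two-finger parallel gripper is mounted at the origin on the work surface. World frame = base frame: x ahead of the robot, y to its left, z up, the work surface at z = 0. Lengths are in mm, angles in rad, forces in N, time in s.
With the tool pointing down it reaches from about 350 to 925 mm from the base axis. Payload 6.4 kg.
Tool frame: the origin (TCP) lies between the finger pads; the fingertips stand 19 mm ahead of it and the grasp point (between the pads) is the TCP; x points along the fingers, z is the direction in which the jaws open and shut, and the axes are right-handed (so a half turn about x gives the same grasp; the last joint's range is limited). The gripper opens to 85 mm and grips with 20 to 120 N. Pads are 22 mm wide; open, the fingers measure 114 mm over their backs; the gripper's body (76 mm by 85 mm) begins 54 mm behind the grasp point. The pads swing forward as they close: fully open they stand 13 mm farther back than shut.
Start: joints at [1.143, 0.245, 1.558, -0, 1.339, -0.174], TCP at [163.201, 629.19, 250.29] pointing down, gripper open.
Joint ranges: [-3.13, 3.13], [-1.02, 2.26], [0.13, 2.54], [-0.95, 4.09], [0.21, 2.88], [-2.74, 2.74]. Speed limits (rad/s): [2.57, 2.57, 3.14, 3.14, 3.14, 3.14].

INTERFACE

Orientations are given as [roll, pitch, yaw] about the fixed x, y, z axes, in that order (R = Rz(yaw) Ry(pitch) Rx(roll)).
In Python, from bench import status, cams, close_job gives the robot as it stands.
- The arm moves only by the tool apply_moves, never from a script. Its argument "plan" is a list of rows, each a list of 4 numbers: the shift along the tool's x, y, z as a fraction of full scale, then the turn about the tool's x as a fraction of full scale. A call has 1 to 20 rows; each row is the pose to reach, as a shift and turn from the pose commanded when the call began, along the tool's axes at that moment, turning the shorter way round; what a row does not reach only later rows make up. Full scale, the value 1, is 100 mm for a shift and pi rad for a turn. A row lasts 1/12 s, in which the tool goes at most 41.7 mm and 7.16 degrees, less where a joint would pass 70% of its speed; a pose out of reach is approached as far as the arm can. A call with a number of a shift or a turn outside -1 to 1 is refused whole. A call with a gripper value outside its range is refused whole. "claw" is the closure, from -1 (fully open) to 1 (shut), set as the call begins (left out, the last holds). The fingers move at their own pace and stop on an object; "squeeze" is the grip in N (left out, the last holds). Time passes only in rows, so rows that repeat a pose let the fingers close. It gives the time, the measured TCP pose, the force and the opening at its end, in the units of the state.
- status.get_state(): the state, without advancing time (a new reading comes with each control period).
- cams.camera(name): name is "scene" or "top"; returns the picture (384x512x3 uint8, red, green, blue); there is no depth.
- cams.camera_model(name): a dict with "fx", "fy", "cx", "cy" (pixels), "R" (3x3) and "t" (3): a world point X has camera coordinates R X + t. Camera axes: x right, y down, z forward; pixel columns grow to the right and rows downward; lengths in mm; the calibration is good to about 2 mm. A picture is of the moment at which its call begins. camera_model takes no time and is no camera call.
- close_job(): hands the job in, once; it reports no verdict.
The state is a dict: "time_s": time; "joints": joint angles; "qd": joint speeds; "effort": joint torques, N m; "eef_pos": TCP position; "eef_rot": TCP orientation; "contact_force": force on the tool from outside, world axes, zero at the start; "ft_torque": the same for the moment, N m; "finger_gap": opening from 0.0 (shut) to 1.0 (fully open).
Only numpy, scipy, OpenCV 4.12 (cv2) and the standard library are available. Lean on these libraries where they do the work, as an engineer would, in place of code of your own. Each camera call takes 0.05 s, during which the arm holds its last target.

## Working session

There is one attempt and no reset: what is moved stays moved. The work goes in short steps, Python scripts to look and compute and a tool call to move; the robot and the scene stay as the last step left them, time stands still between calls to the robot, and variables do not carry over. Pictures are saved under pics/ and viewed, and the job is handed in when it is done.

Besides the shell and the picture viewer there is one more tool, called as name(argument=value, ...) on one line, values as JSON. apply_moves: Moves the arm, as the interface text tells. Its arguments: {"type":"object","properties":{"plan":{"type":"array","items":{"type":"array","items":{"type":"number"}}},"claw":{"type":"number"},"squeeze":{"type":"number"}},"required":["plan"]}

```bash
ls; mkdir -p pics; python3 - <<'E'
from bench import status,cams
import cv2
s=status.get_state(); print(s)
for n in("scene","top"):
    im=cams.camera(n); cv2.imwrite(f"pics/{n}0.png",im[:,:,::-1]); 
    m=cams.camera_model(n); print(n,m)
E
```

```text
pics
{'time_s': 0.0, 'joints': array([ 1.14289221e+00,  2.45810225e-01,  1.55903923e+00,  6.81527485e-06,
        1.33871565e+00, -1.74058159e-01]), 'qd': array([-0.00017071,  0.00039834, -0.00014638,  0.00238804, -0.00367923,
        0.00206677]), 'effort': array([-1.56628859e-03, -4.29523695e+01, -3.26117599e+01, -2.36533024e-04,
        5.46243129e-03, -1.30621163e-05]), 'eef_pos': array([162.97450098, 628.68433192, 249.16920174]), 'eef_rot': array([ 2.96417349,  1.56882386, -2.00206302]), 'contact_force': array([0.89698193, 0.71178974, 0.58026019]), 'ft_torque': array([ 0.00777346,  0.00481789, -0.00138592]), 'finger_gap': 0.9981521995524174}
scene {'fx': 356.5463705976671, 'fy': 356.5463705976671, 'cx': 252.53657262009023, 'cy': 190.49289896472317, 'R': array([[-0.42144664,  0.90684221,  0.00446423],
       [ 0.48774042,  0.23081754, -0.84192193],
       [-0.76452077, -0.35264779, -0.53958088]]), 't': array([ 141.01404721, -211.89618918, 1448.53070566])}
top {'fx': 433.0873247106548, 'fy': 433.0873247106548, 'cx': 260.1643447146892, 'cy': 188.1074718445591, 'R': array([[ 0.10524175, -0.99443434,  0.00495063],
       [-0.96995984, -0.10374699, -0.2200329 ],
       [ 0.21932189,  0.01835473, -0.97547989]]), 't': array([  53.25972651,  582.96950559, 1365.72615478])}
```

View pics/scene0.png

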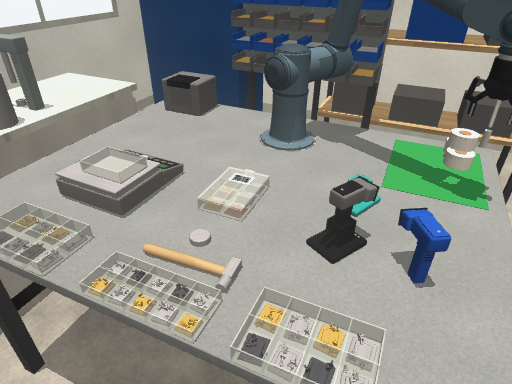

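View pics/top0.png

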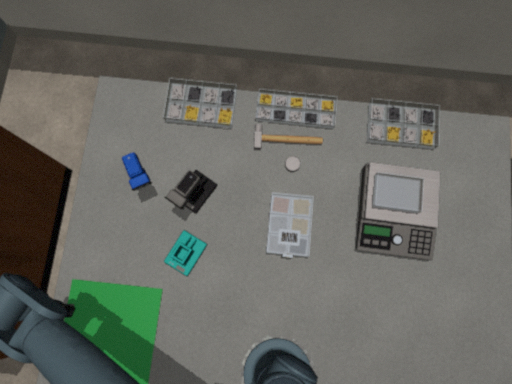

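```bash
python3 - <<'E'
import cv2
s=cv2.imread("pics/scene0.png");t=cv2.imread("pics/top0.png")
def c(im,x,y,w,h,k,n): cv2.imwrite(n,cv2.resize(im[y:y+h,x:x+w],None,fx=k,fy=k,interpolation=cv2.INTER_CUBIC))
c(s,295,165,100,100,6,"pics/s_scan.png"); c(t,155,160,75,75,8,"pics/t_scan.png")
c(s,50,135,140,80,5,"pics/s_scale.png"); c(t,350,155,100,110,5,"pics/t_scale.png")
a=cv2.resize(s[155:225,190:280],None,fx=4,fy=4,interpolation=cv2.INTER_CUBIC);b=cv2.resize(t[185:265,260:320],(360,280) and None,fx=5,fy=5,interpolation=cv2.INTER_CUBIC)
cv2.imwrite("pics/s_box.png",a);cv2.imwrite("pics/t_box.png",b)
E
```

```text
(no output)
```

View pics/s_scan.png

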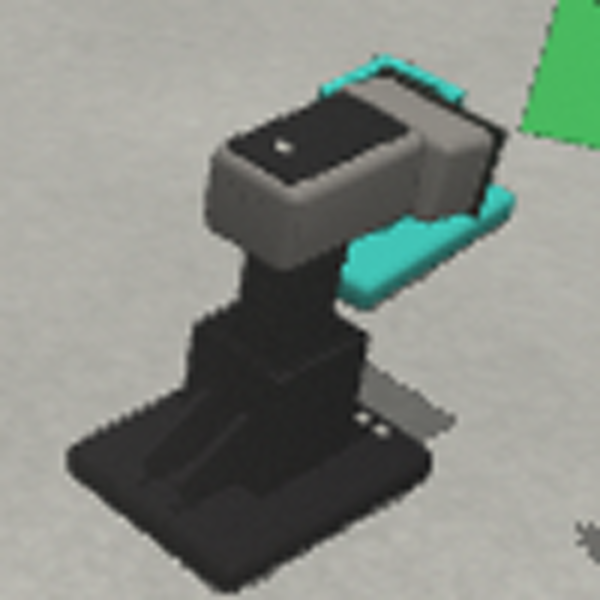

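View pics/t_scan.png

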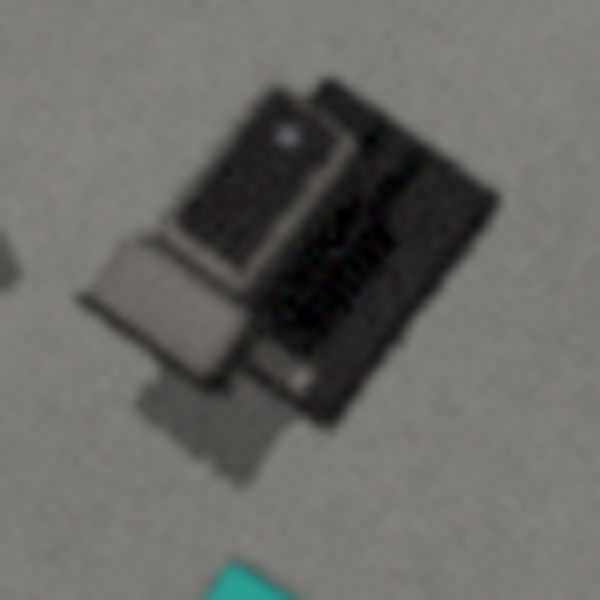

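View pics/s_scale.png

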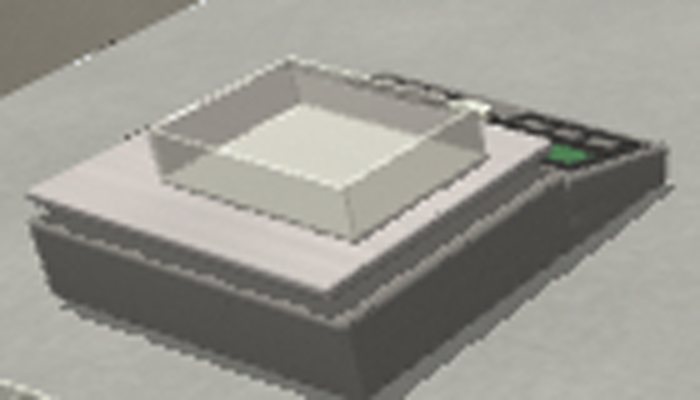

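View pics/t_scale.png

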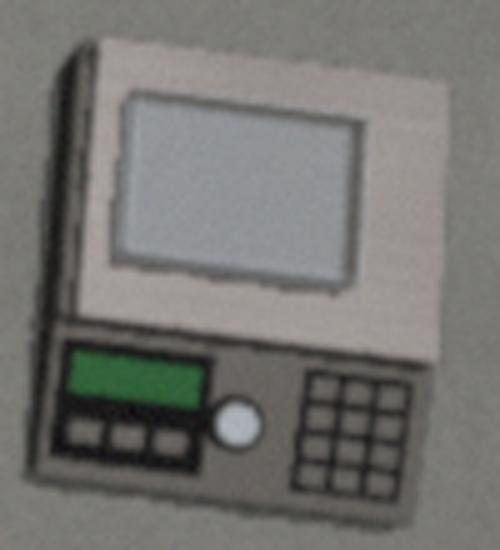

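View pics/t_box.png

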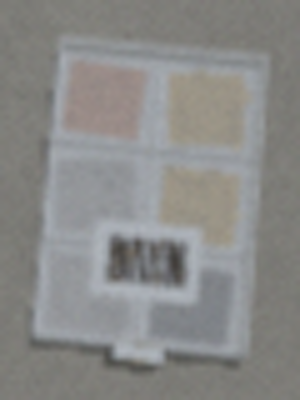

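View pics/s_box.png

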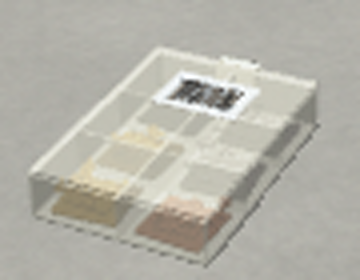

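```bash
cat > h.py <<'E'
import numpy as np, cv2
from bench import status,cams
M={n:cams.camera_model(n) for n in("scene","top")}
def ray(n,p):
    m=M[n];d=np.array([(p[0]-m["cx"])/m["fx"],(p[1]-m["cy"])/m["fy"],1.]);R=np.array(m["R"])
    d=R.T@d;return -R.T@np.array(m["t"]),d/np.linalg.norm(d)
def tri(ps,pt):
    o1,d1=ray("scene",ps);o2,d2=ray("top",pt)
    A=np.c_[d1,-d2];k=np.linalg.lstsq(A,o2-o1,rcond=None)[0]
    a,b=o1+k[0]*d1,o2+k[1]*d2;return (a+b)/2,np.linalg.norm(a-b)
def onz(n,p,z):
    o,d=ray(n,p);return o+d*(z-o[2])/d[2]
def proj(n,X):
    m=M[n];c=np.array(m["R"])@np.array(X)+np.array(m["t"]);return np.array([c[0]/c[2]*m["fx"]+m["cx"],c[1]/c[2]*m["fy"]+m["cy"]])
E
python3 - <<'E'
from h import *
np.set_printoptions(precision=1,suppress=True)
S=lambda x,y:((x+.5)/6+295-.5,(y+.5)/6+165-.5);T=lambda x,y:((x+.5)/8+155-.5,(y+.5)/8+160-.5)
P={}
for k,a,b in[("led",(284,146),(288,135)),("rl",(292,186),(278,92)),("rr",(228,148),(345,135)),("fl",(410,128),(178,228)),("fr",(345,95),(240,278)),
  ("winL top",(503,130),(80,295)),("cradle base R corner/ near",(228,590),(325,82)),("base",(70,462),(497,200)),("base",(430,465),None)]:
    if b: P[k]=tri(S(*a),T(*b));print(k,*P[k])
# masks
s=cv2.imread("pics/scene0.png");t=cv2.imread("pics/top0.png")
def white(im,roi,lo,satmax=40):
    x,y,w,h=roi;hsv=cv2.cvtColor(im[y:y+h,x:x+w],cv2.COLOR_BGR2HSV)
    m=((hsv[...,2]>lo)&(hsv[...,1]<satmax)).astype('u1' if 0 else np.uint8)
    n,l,st,c=cv2.connectedComponentsWithStats(m)
    return [(st[i],c[i]+[x,y]) for i in range(1,n) if st[i][4]>5]
print("tare top",white(t,(385,228,25,24),170))
print("tare scene",white(s,(140,150,14,12),200))
print("label top",white(t,(272,222,36,34),165))
for z in(42,):
  print("label",onz("top",(289.2,238),z),tri((190+210/4,155+95/4),(260+147/5,185+265/5)))
E
```

```text
led [564.2 329.3 169.7] 0.5517947116514696
rl [582.  336.9 164.3] 1.1455220105937551
rr [567.5 308.8 165.2] 1.4415834330995019
fl [524.2 368.2 165.5] 3.386486476584541
fr [507.7 341.  164.5] 1.3202939284756658
winL top [495.9 401.9 157.7] 0.5486059819352235
cradle base R corner/ near [628.7 346.5   4. ] 1.7144819500485629
base [583.9 266.2   5.5] 0.09314935575015296
tare top [(array([ 9,  9,  7,  6, 32], dtype=int32), array([397.1, 239.5]))]
tare scene [(array([3, 5, 5, 3, 7], dtype=int32), array([145. , 155.9])), (array([ 7, 10,  6,  2,  9], dtype=int32), array([149. , 160.7]))]
label top [(array([  1,   0,  35,  34, 248], dtype=int32), array([288.2, 237.6]))]
label [422.8   2.9  42. ] (array([422.5,   4. ,  37.6]), np.float64(4.3428211164687545))
```

```bash
python3 - <<'E'
from h import *
np.set_printoptions(precision=1,suppress=True)
print("tare",tri((145,155.9),(397.1,239.5)))
for z in(40,50,60,70): print(z,onz("top",(397.1,239.5),z),proj("scene",onz("top",(397.1,239.5),z)))
S=lambda x,y:((x+.5)/4+190-.5,(y+.5)/4+155-.5);T=lambda x,y:((x+.5)/5+260-.5,(y+.5)/5+185-.5)
a=[onz("scene",S(*p),42) for p in[(185,70),(262,90),(240,118),(153,103)]]
b=[onz("top",T(*p),42) for p in[(95,222),(205,228),(198,303),(90,295)]]
print(np.array(a),np.mean(a,0));print(np.array(b),np.mean(b,0))
bc=np.array([onz("top",T(*p),42) for p in[(62,38),(268,55),(245,357),(35,338)]]);print(bc,bc.mean(0))
# scale corners: t_scale
U=lambda x,y:((x+.5)/5+350-.5,(y+.5)/5+155-.5)
for p,z in[((95,40),84),((450,85),84),((438,358),84),((75,318),84),((28,480),0),((410,525),0)]: print(p,onz("top",U(*p),z))
s=cv2.imread("pics/scene0.png");t=cv2.imread("pics/top0.png")
cv2.imwrite("pics/key.png",np.hstack([cv2.resize(s[145:170,130:165],(560,400),interpolation=0),]))
E
```

```text
tare (array([ 452.9, -344. ,   54.3]), np.float64(2.636400592045089))
40 [ 455.6 -349.6   40. ] [143.4 159.6]
50 [ 454.2 -346.5   50. ] [143.9 157. ]
60 [ 452.8 -343.4   60. ] [144.5 154.3]
70 [ 451.5 -340.3   70. ] [145.  151.6]
[[400.8 -27.6  42. ]
 [403.   40.4  42. ]
 [447.6  42.7  42. ]
 [456.3 -26.5  42. ]] [426.9   7.2  42. ]
[[448.6  40.3  42. ]
 [452.3 -32.   42. ]
 [402.9 -31.6  42. ]
 [400.6  38.9  42. ]] [426.1   3.9  42. ]
[[569.4  74.2  42. ]
 [572.5 -64.1  42. ]
 [371.4 -64.9  42. ]
 [369.1  71.8  42. ]] [470.6   4.2  42. ]
(95, 40) [ 693.8 -233.1   84. ]
(450, 85) [ 688.  -467.4   84. ]
(438, 358) [ 505.7 -462.3   84. ]
(75, 318) [ 506.9 -229.6   84. ]
(28, 480) [ 409.  -223.4    0. ]
(410, 525) [ 406.2 -479.1    0. ]
```

View pics/key.png

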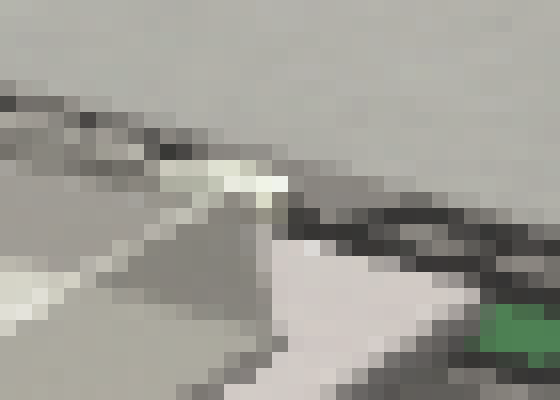

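```bash
cat >> h.py <<'E'
from scipy.spatial.transform import Rotation as Ro
np.set_printoptions(precision=3,suppress=True)
def Rof(s=None):
    s=s or status.get_state();return Ro.from_euler('xyz',s["eef_rot"]).as_matrix()
def frac(Rm,d): return (Rm.T@np.array(d))/100   # world shift -> tool fractions
E
python3 - <<'E'
from h import *
R=Rof();print(R)
y=R[:,1];z=R[:,2]
print("y az",np.degrees(np.arctan2(y[1],y[0])),"z az",np.degrees(np.arctan2(z[1],z[0])))
E
```

```text
[[-0.001 -0.968  0.251]
 [-0.002  0.251  0.968]
 [-1.     0.    -0.002]]
y az 165.45875602673962 z az 75.45878703348419
```

apply_moves(plan=[[0,-0.35,-0.35,-0.0808],[0,-0.7,-0.7,-0.0808],[0,-1,-1,-0.0808],[0,-1,-1,-0.0808]], claw=1, squeeze=30)

```text
time_s: 0.43
eef_pos: [236.1, 504.0, 249.4]
eef_rot: [2.991, 1.568, -1.723]
contact_force: [-0.4, -0.2, 0.1]
finger_gap: 0.454
```

apply_moves(plan=[[0,-0.4,-0.4,0],[0,-0.8,-0.8,0],[0,-1,-1,0],[0,-1,-1,0]])

```text
time_s: 0.77
eef_pos: [337.2, 404.3, 250.0]
eef_rot: [-2.752, 1.569, -1.185]
contact_force: [0.8, -0.0, -0.0]
finger_gap: 0.001
```

apply_moves(plan=[[0,-0.4,-0.4,0],[0,-0.8,-0.8,0],[0,-1,-1,0],[0,-1,-1,0]])

```text
time_s: 1.1
eef_pos: [437.4, 304.1, 250.1]
eef_rot: [-2.616, 1.57, -1.049]
contact_force: [0.1, 0.3, 0.4]
finger_gap: 0.002
```

apply_moves(plan=[[0,0,-0.4,0],[0,0,-0.8,0],[0,0,-1,0]])

```text
time_s: 1.35
eef_pos: [434.6, 204.3, 249.5]
eef_rot: [2.316, 1.569, -2.399]
contact_force: [0.5, -0.4, 0.0]
finger_gap: -0.0
```

apply_moves(plan=[[0,0,-0.4,0],[0,0,-0.8,0],[0,0,-1,0]])

```text
time_s: 1.6
eef_pos: [434.4, 104.4, 249.9]
eef_rot: [2.666, 1.57, -2.049]
contact_force: [-0.8, -0.2, -0.4]
finger_gap: 0.001
```

apply_moves(plan=[[0,0,-0.4,0],[0,0,-0.8,0],[0,0,-1,0]])

```text
time_s: 1.85
eef_pos: [434.4, 4.3, 250.1]
eef_rot: [2.92, 1.57, -1.795]
contact_force: [-0.2, 0.2, 0.4]
finger_gap: 0.0
```

apply_moves(plan=[[0,0,-0.4,0],[0,0,-0.8,0],[0,0,-1,0],[0,0,-1,0]])

```text
time_s: 2.18
eef_pos: [434.6, -96.0, 250.1]
eef_rot: [2.671, 1.57, -2.046]
contact_force: [1.0, 1.1, 0.4]
finger_gap: 0.0
```

```bash
python3 - <<'E'
from h import *
s=status.get_state();print(s["time_s"],s["eef_pos"],s["joints"],s["finger_gap"],s["contact_force"]);print(Rof(s))
E
```

```text
2.1833 [434.617 -96.001 250.147] [-0.473 -0.261  2.061 -0.001  1.341 -2.038] 0.00010700804775356512 [0.983 1.137 0.402]
[[-0.    -1.     0.005]
 [-0.001  0.005  1.   ]
 [-1.     0.    -0.001]]
```

apply_moves(plan=[[0,-0.05,-0.4,0],[0,-0.1,-0.8,0],[0,-0.16,-1,0]])

```text
time_s: 2.43
eef_pos: [450.8, -195.1, 250.1]
eef_rot: [2.961, 1.57, -1.752]
contact_force: [0.0, 0.5, 0.8]
finger_gap: 0.006
```

apply_moves(plan=[[0,0,-0.4,0],[0,0,-0.8,0],[0,0,-1,0]])

```text
time_s: 2.68
eef_pos: [450.7, -295.5, 250.0]
eef_rot: [2.666, 1.57, -2.048]
contact_force: [0.8, 0.1, 0.1]
finger_gap: -0.001
```

apply_moves(plan=[[0,0,-0.4,0],[0.4,0,-0.5,0],[0.8,0,-0.5,0],[1,0,-0.5,0],[1,0,-0.5,0],[1,0,-0.5,0]])

```text
time_s: 3.18
eef_pos: [450.6, -341.6, 149.2]
eef_rot: [0.682, 1.568, 2.253]
contact_force: [0.5, -0.6, 1.9]
finger_gap: 0.0
```

```bash
python3 - <<'E'
from h import *
s=status.get_state();print(s["time_s"],s["eef_pos"],s["joints"],s["contact_force"])
im=cams.camera("top")[:,:,::-1];cv2.imwrite("pics/t1.png",cv2.resize(im[180:290,330:460],None,fx=5,fy=5,interpolation=2))
im=cams.camera("scene")[:,:,::-1];cv2.imwrite("pics/s1.png",cv2.resize(im[80:220,50:220],None,fx=4,fy=4,interpolation=2))
E
```

```text
3.1833 [ 450.634 -341.593  149.23 ] [-0.849  0.165  1.848  0.     1.132 -2.421] [ 0.51  -0.614  1.905]
```

View pics/t1.png

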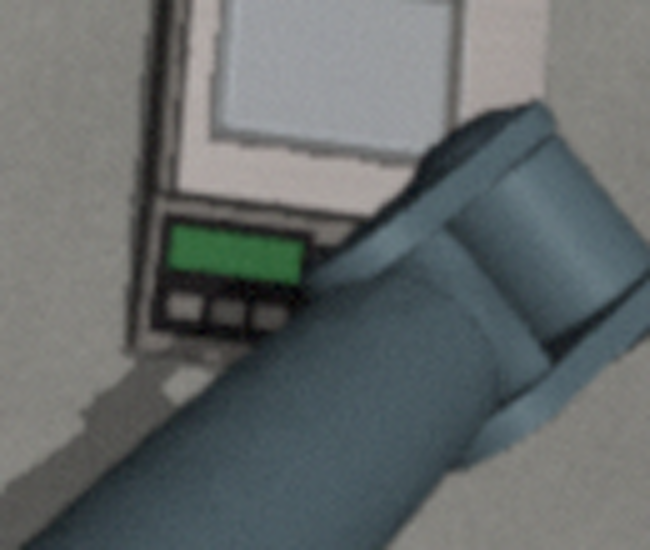

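View pics/s1.png

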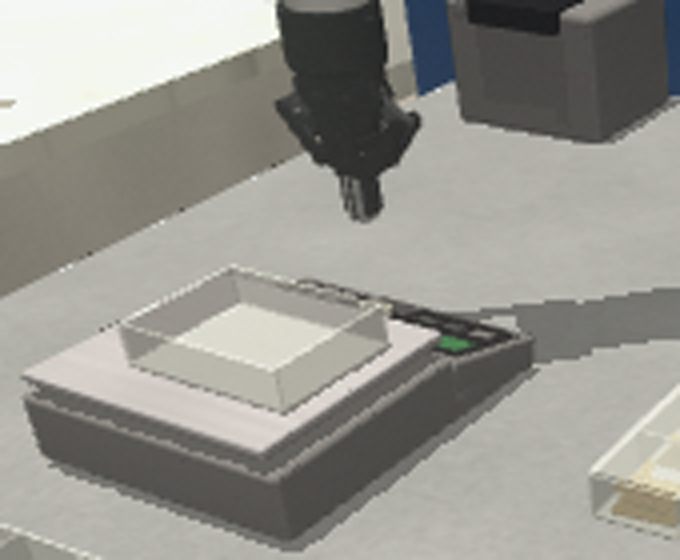

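apply_moves(plan=[[0.3,0,0,0],[0.6,0,0,0],[0.64,0,0,0],[0.64,0,0,0],[0.64,0,0,0]])

```text
time_s: 3.7
eef_pos: [452.0, -343.6, 88.6]
eef_rot: [-2.409, 1.567, -0.838]
contact_force: [1.1, -0.6, 0.6]
finger_gap: -0.0
```

```bash
python3 - <<'E'
from h import *
s=status.get_state();print(s["time_s"],s["eef_pos"],s["contact_force"])
print(proj("scene",s["eef_pos"]-[0,0,19]))
im=cams.camera("scene")[:,:,::-1];cv2.imwrite("pics/s2.png",cv2.resize(im[110:190,100:190],None,fx=7,fy=7,interpolation=2))
E
```

```text
3.7 [ 452.033 -343.644   88.606] [ 1.054 -0.593  0.584]
[144.117 151.627]
```

View pics/s2.png

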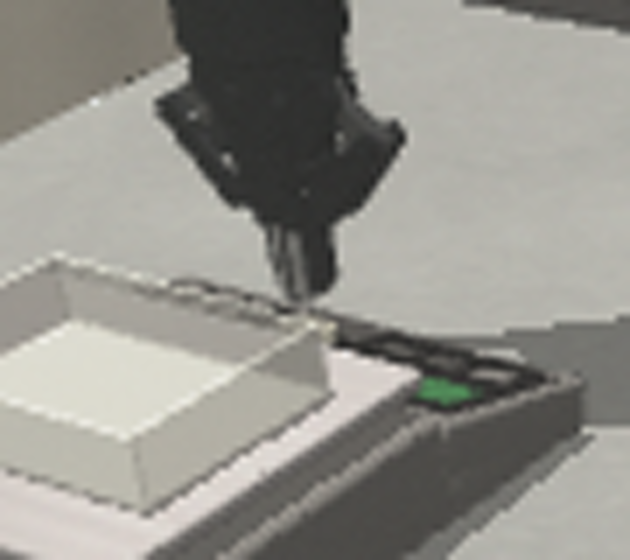

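apply_moves(plan=[[0.04,0.02,-0.02,0],[0.08,0.02,-0.02,0],[0.1,0.02,-0.02,0],[0.1,0.02,-0.02,0],[0.1,0.02,-0.02,0]])

```text
time_s: 4.17
eef_pos: [448.9, -344.7, 76.2]
eef_rot: [0.663, 1.571, 2.233]
contact_force: [0.4, 0.1, 0.6]
finger_gap: -0.002
```

apply_moves(plan=[[0.02,0,0,0],[0.02,0,0,0],[0.02,0,0,0]])

```text
time_s: 4.42
eef_pos: [449.0, -344.8, 74.4]
eef_rot: [-2.469, 1.571, -0.898]
contact_force: [0.7, 0.4, 0.5]
finger_gap: 0.0
```

apply_moves(plan=[[0.02,-0.02,0,0],[0.02,-0.02,0,0],[0.02,-0.02,0,0]])

```text
time_s: 4.67
eef_pos: [450.9, -344.9, 72.4]
eef_rot: [1.978, 1.57, -2.734]
contact_force: [-1.5, -1.0, 2.1]
finger_gap: -0.006
```

apply_moves(plan=[[0.02,0,0,0],[0.02,0,0,0],[0.02,0,0,0]])

```text
time_s: 4.92
eef_pos: [451.2, -344.9, 70.6]
eef_rot: [-2.24, 1.57, -0.669]
contact_force: [-0.4, 0.3, 4.6]
finger_gap: -0.001
```

apply_moves(plan=[[0.02,0,0,0],[0.02,0,0,0],[0.02,0,0,0]])

```text
time_s: 5.17
eef_pos: [451.5, -345.0, 69.4]
eef_rot: [-2.07, 1.57, -0.5]
contact_force: [-3.0, 2.2, 9.5]
finger_gap: 0.0
```

apply_moves(plan=[[0.015,0,0,0],[0.015,0,0,0],[0.015,0,0,0]])

```text
time_s: 5.42
eef_pos: [451.6, -345.1, 69.1]
eef_rot: [-2.059, 1.57, -0.488]
contact_force: [-4.3, 4.8, 18.3]
finger_gap: -0.003
```

apply_moves(plan=[[-0.05,0,0,0],[-0.1,0,0,0],[-0.3,0,0,0],[-0.6,0,0,0],[-1,0,0,0]])

```text
time_s: 5.83
eef_pos: [449.3, -342.6, 164.2]
eef_rot: [0.654, 1.563, 2.224]
contact_force: [0.6, -0.9, 0.0]
finger_gap: 0.0
```

apply_moves(plan=[[-0.2,-0.2,0.4,0],[-0.5,-0.5,0.8,0],[-0.8,-0.8,1,0],[-0.8,-0.8,1,0]], claw=-1)

```text
time_s: 6.17
eef_pos: [532.6, -242.5, 248.7]
eef_rot: [-1.691, 1.568, -0.119]
contact_force: [-0.6, -0.2, -0.2]
finger_gap: 0.567
```

apply_moves(plan=[[0,0,0.4,0],[0,0,0.8,0],[0,0,1,0]])

```text
time_s: 6.42
eef_pos: [530.7, -141.0, 246.3]
eef_rot: [0.163, 1.569, 1.736]
contact_force: [0.4, 0.3, -0.4]
finger_gap: 0.977
```

```bash
python3 - <<'E'
from h import *
s=status.get_state();print(s["time_s"],s["eef_pos"],s["joints"],s["contact_force"],s["finger_gap"])
im=cams.camera("top")[:,:,::-1];cv2.imwrite("pics/t3.png",im)
im=cams.camera("scene")[:,:,::-1];cv2.imwrite("pics/s3.png",im); cv2.imwrite("pics/s3k.png",cv2.resize(im[145:170,130:165],(560,400),interpolation=0))
E
```

```text
6.4167 [ 530.747 -140.975  246.294] [-0.467  0.013  1.82   0.002  1.309 -2.04 ] [ 0.409  0.279 -0.425] 0.9771717310440993
```

View pics/s3k.png

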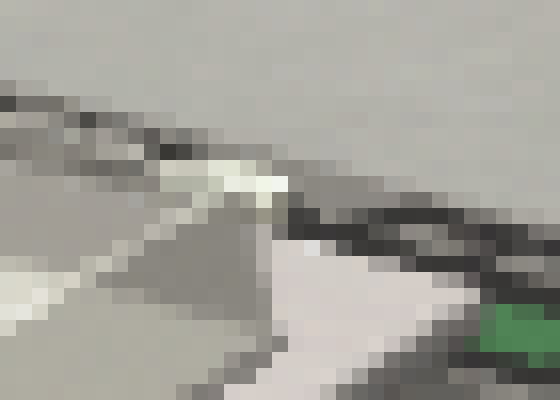

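View pics/t3.png

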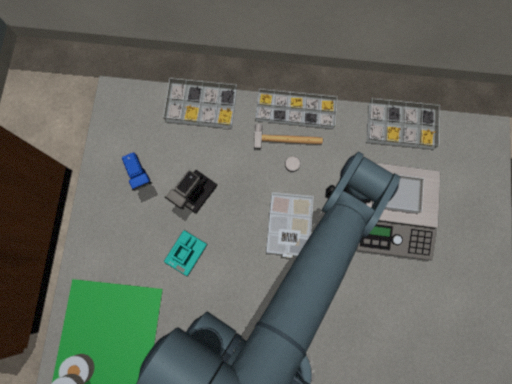

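apply_moves(plan=[[0,0,0.4,0],[0,0,0.8,0],[0,0,1,0]])

```text
time_s: 6.77
eef_pos: [530.5, -42.5, 246.1]
eef_rot: [0.469, 1.569, 2.04]
contact_force: [-0.4, 0.2, -0.5]
finger_gap: 0.997
```

apply_moves(plan=[[0,0,0.4,0],[0,0,0.8,0],[0,0,1,0]])

```text
time_s: 7.02
eef_pos: [530.6, 57.8, 246.3]
eef_rot: [0.396, 1.57, 1.968]
contact_force: [0.1, -0.4, 0.0]
finger_gap: 1.001
```

apply_moves(plan=[[0,0,0.4,0],[0,0,0.8,0],[0,0,1,0]])

```text
time_s: 7.27
eef_pos: [530.7, 157.9, 246.3]
eef_rot: [0.394, 1.57, 1.966]
contact_force: [0.2, -0.3, -0.2]
finger_gap: 1.002
```

apply_moves(plan=[[0,0,0.4,0],[0,0,0.8,0],[0,0,1,0]])

```text
time_s: 7.52
eef_pos: [530.8, 258.0, 246.2]
eef_rot: [0.473, 1.57, 2.046]
contact_force: [0.9, -0.1, 0.1]
finger_gap: 1.0
```

apply_moves(plan=[[0,-0.1,0.4,0.04],[0,-0.16,0.8,0.08],[0,-0.16,0.8,0.12],[0,-0.16,0.8,0.158],[0,-0.16,0.8,0.158],[0,-0.16,0.8,0.158]])

```text
time_s: 8.02
eef_pos: [547.2, 334.7, 246.0]
eef_rot: [2.405, 1.57, -2.801]
contact_force: [0.4, 0.0, -0.5]
finger_gap: 0.998
```

```bash
python3 - <<'E'
from h import *
s=status.get_state();print(s["time_s"],s["eef_pos"],s["joints"],s["contact_force"],s["finger_gap"])
R=Rof(s);print(R,np.degrees(np.arctan2(R[1,2],R[0,2])))
im=cams.camera("top")[:,:,::-1];cv2.imwrite("pics/t4.png",cv2.resize(im[130:240,130:260],None,fx=5,fy=5,interpolation=2))
im=cams.camera("scene")[:,:,::-1];cv2.imwrite("pics/s4.png",cv2.resize(im[80:270,270:420],None,fx=3,fy=3,interpolation=2))
E
```

```text
8.0167 [547.235 334.718 246.049] [ 0.372  0.23   1.584  0.     1.329 -0.704] [ 0.421  0.016 -0.514] 0.9978233886756008
[[-0.001 -0.88   0.474]
 [-0.     0.474  0.88 ]
 [-1.     0.001 -0.001]] 61.69611280603313
```

View pics/t4.png

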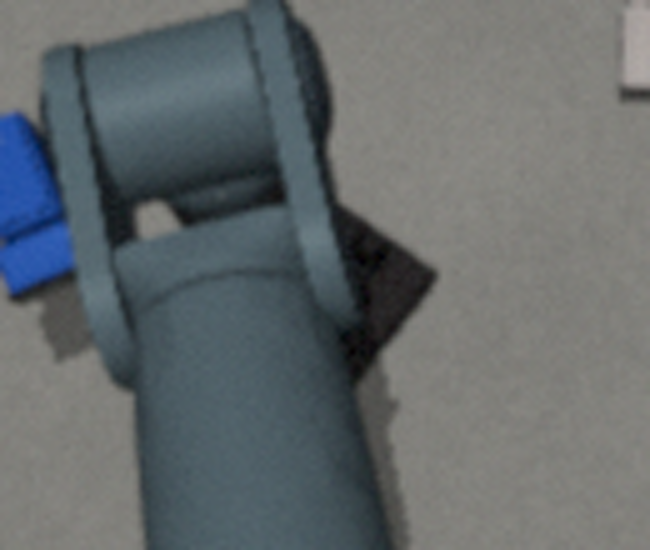

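View pics/s4.png

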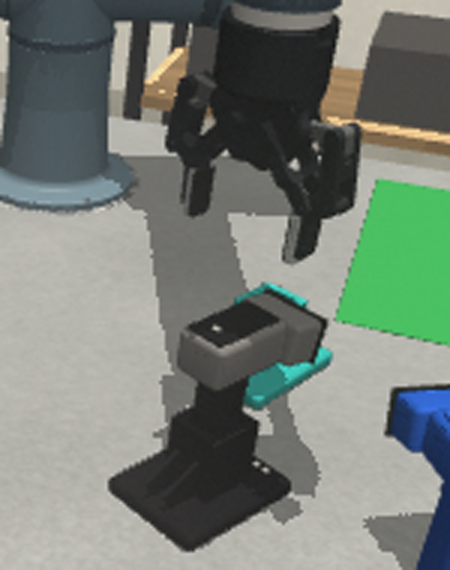

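apply_moves(plan=[[0.2,0.04,0.034,0],[0.5,0.04,0.034,0],[0.8,0.04,0.034,0],[0.95,0.04,0.034,0],[1,0.04,0.034,0],[1,0.04,0.034,0],[1,0.04,0.034,0]])

```text
time_s: 8.7
eef_pos: [545.8, 340.1, 148.0]
eef_rot: [-0.666, 1.569, 0.409]
contact_force: [0.5, 1.0, 0.7]
finger_gap: 1.0
```

```bash
python3 - <<'E'
from h import *
s=status.get_state();print(s["time_s"],s["eef_pos"],s["contact_force"],s["finger_gap"])
im=cams.camera("scene")[:,:,::-1];cv2.imwrite("pics/s5.png",cv2.resize(im[110:270,290:410],None,fx=5,fy=5,interpolation=2)[:600*1+200])
E
```

```text
8.7 [545.805 340.125 148.   ] [0.51  0.972 0.699] 0.9997419931443973
```

View pics/s5.png

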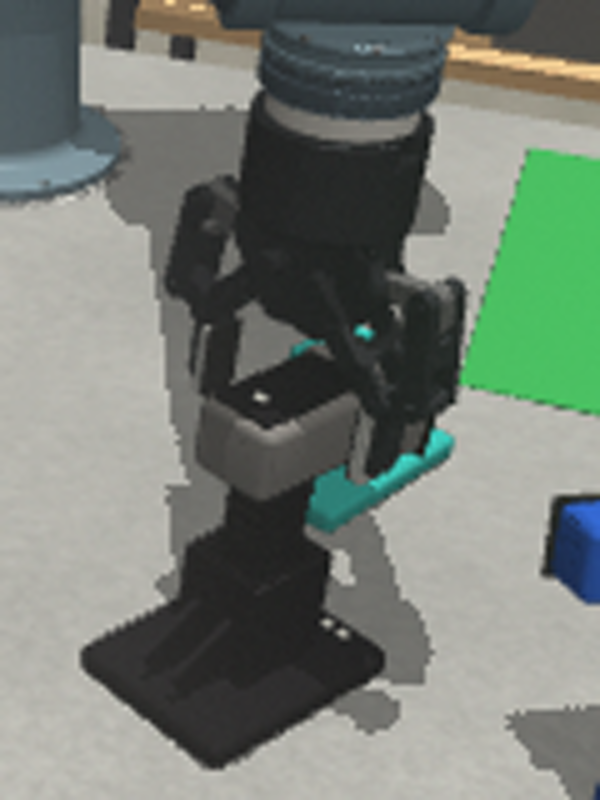

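apply_moves(plan=[[0,0,0,0],[0,0,0,0],[0,0,0,0],[0,0,0,0],[0,0,0,0],[0,0,0,0]], claw=1, squeeze=40)

```text
time_s: 9.25
eef_pos: [545.7, 340.4, 148.0]
eef_rot: [-0.748, 1.569, 0.326]
contact_force: [-0.8, -1.0, 5.0]
finger_gap: 0.536
```

```bash
python3 - <<'E'
from h import *
s=status.get_state();print(s["time_s"],s["eef_pos"],s["contact_force"],s["ft_torque"],s["finger_gap"])
im=cams.camera("scene")[:,:,::-1];cv2.imwrite("pics/s6.png",cv2.resize(im[150:270,300:400],None,fx=5,fy=5,interpolation=2)[:600*1+200])
E
```

```text
9.25 [545.691 340.41  147.981] [-0.848 -0.992  5.034] [-0.12   0.024  0.001] 0.5363158356463993
```

View pics/s6.png

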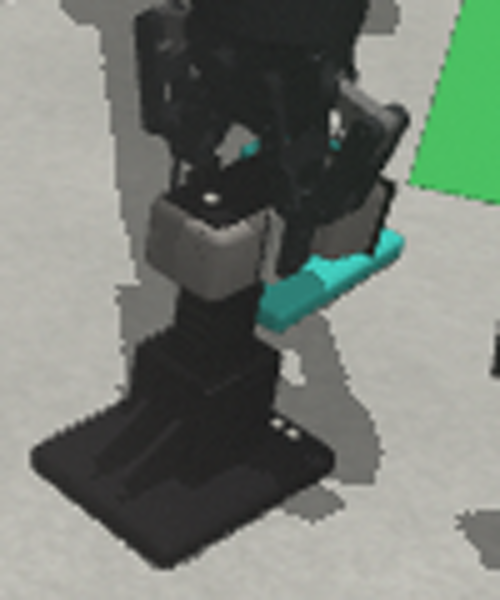

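apply_moves(plan=[[-0.05,0,0,0],[-0.12,0,0,0],[-0.2,0,0,0],[-0.28,0,0,0],[-0.36,0,0,0],[-0.42,0,0,0],[-0.42,0,0,0],[-0.42,0,0,0]])

```text
time_s: 9.97
eef_pos: [545.2, 340.3, 189.5]
eef_rot: [-0.669, 1.57, 0.406]
contact_force: [0.0, 0.6, -1.9]
finger_gap: 0.535
```

```bash
python3 - <<'E'
from h import *
s=status.get_state();print(s["time_s"],s["eef_pos"],s["contact_force"],s["ft_torque"],s["finger_gap"])
im=cams.camera("scene")[:,:,::-1];cv2.imwrite("pics/s7.png",cv2.resize(im[130:270,300:400],None,fx=5,fy=5,interpolation=2)[:600*1+200])
E
```

```text
9.9667 [545.218 340.304 189.462] [ 0.01   0.564 -1.921] [-0.048 -0.099  0.002] 0.5348059905994021
```

View pics/s7.png

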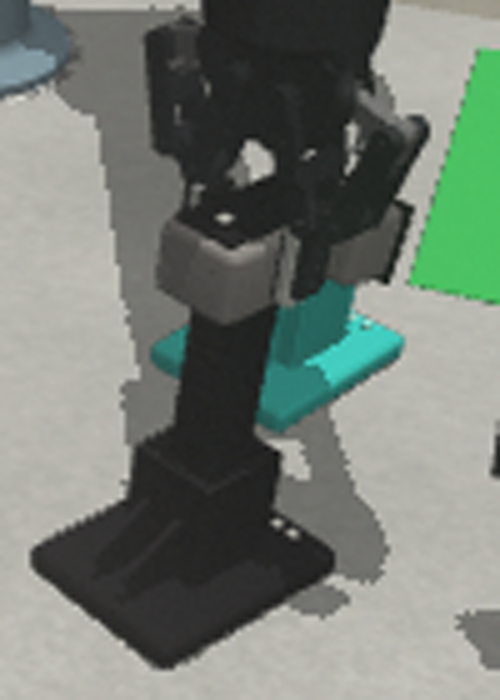

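apply_moves(plan=[[0,0.05,0,0],[-0.005,0.1,0,0],[-0.01,0.15,0,0],[-0.01,0.2,0,0],[-0.01,0.25,0,0],[-0.005,0.3,0,0],[0,0.35,0,0],[0.01,0.4,0,0],[0.02,0.45,0,0],[0.03,0.5,0,0],[0.045,0.55,0,0],[0.065,0.6,0,0],[0.065,0.6,0,0],[0.065,0.6,0,0]], squeeze=30)

```text
time_s: 11.18
eef_pos: [491.5, 369.2, 182.3]
eef_rot: [1.595, 1.569, 2.67]
contact_force: [0.6, -1.3, -1.7]
finger_gap: 0.534
```

```bash
python3 - <<'E'
from h import *
s=status.get_state();print(s["time_s"],s["eef_pos"],s["contact_force"],s["ft_torque"],s["finger_gap"])
im=cams.camera("scene")[:,:,::-1];cv2.imwrite("pics/s8.png",cv2.resize(im[130:270,300:400],None,fx=5,fy=5,interpolation=2)[:600*1+200])
E
```

```text
11.1833 [491.538 369.234 182.274] [ 0.621 -1.343 -1.662] [-0.16  -0.236 -0.011] 0.5338315540632141
```

View pics/s8.png

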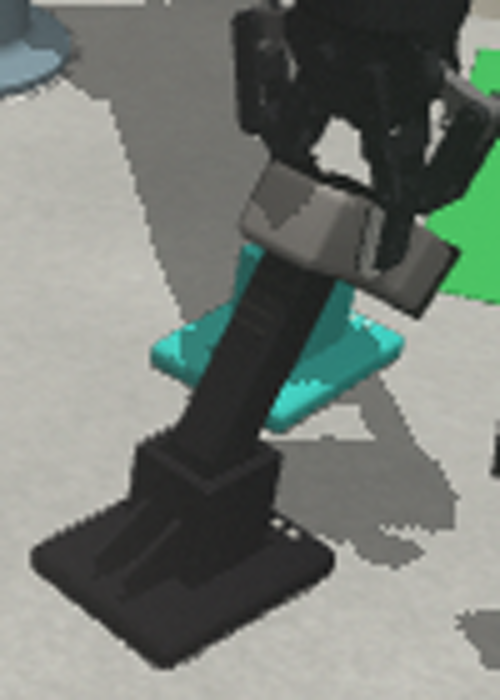

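apply_moves(plan=[[0.01,0.03,0,0],[0.025,0.06,0,0],[0.04,0.09,0,0],[0.045,0.1,0,0],[0.045,0.1,0,0],[0.045,0.1,0,0]])

```text
time_s: 11.73
eef_pos: [483.3, 373.7, 177.9]
eef_rot: [1.155, 1.57, 2.229]
contact_force: [2.1, -0.9, -0.6]
finger_gap: 0.529
```

apply_moves(plan=[[0,0,0,0],[0,0,0,0],[-0.05,0.02,0,0],[-0.2,0.04,0,0],[-0.4,0.04,0,0],[-0.5,0.04,0,0],[-0.5,0.04,0,0],[-0.5,0.04,0,0]], squeeze=80)

```text
time_s: 12.4
eef_pos: [479.6, 375.6, 227.8]
eef_rot: [0.937, 1.57, 2.012]
contact_force: [-0.9, -1.0, -2.0]
finger_gap: 0.53
```

```bash
python3 - <<'E'
from h import *
s=status.get_state();print(s["time_s"],s["eef_pos"],s["contact_force"],s["ft_torque"],s["finger_gap"])
im=cams.camera("scene")[:,:,::-1];cv2.imwrite("pics/s9f.png",im);cv2.imwrite("pics/s9.png",cv2.resize(im[120:230,310:420],None,fx=7,fy=7,interpolation=2)[:600*1+200])
im=cams.camera("top")[:,:,::-1];cv2.imwrite("pics/t9f.png",im)
E
```

```text
12.4 [479.646 375.625 227.849] [-0.914 -0.955 -2.023] [ 0.016  0.045 -0.062] 0.5296980271140393
```

View pics/s9.png

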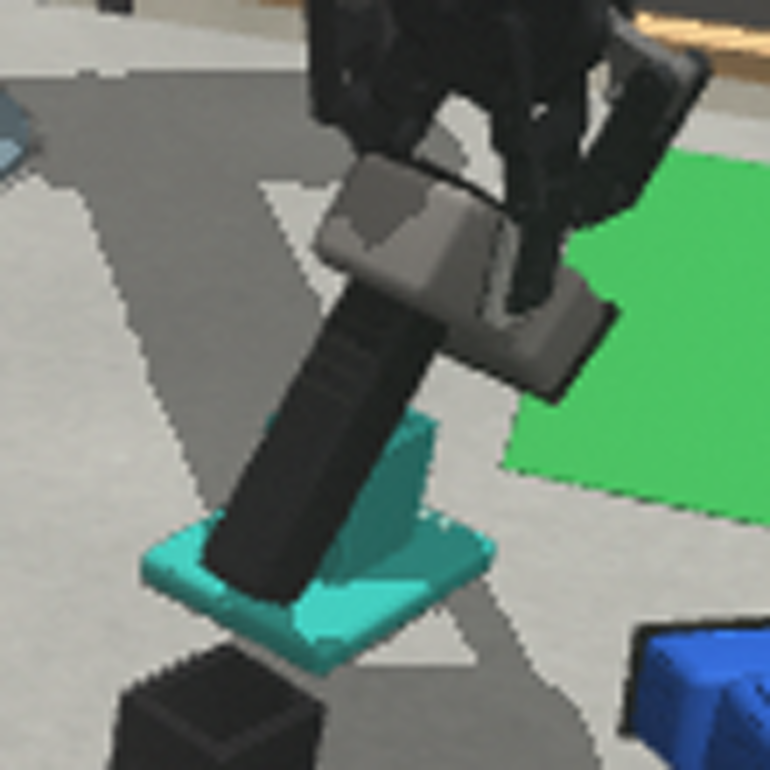

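View pics/t9f.png

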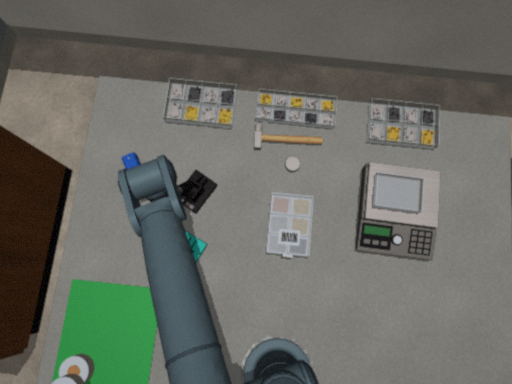

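```bash
python3 - <<'E'
from h import *
R=Rof();n=R[:,1];jz=R[:,2]
im=cv2.imread("pics/s9f.png")
S=lambda x,y:((x+.5)/7+310-.5,(y+.5)/7+120-.5)
def tilt(p,q):
    _,a=ray("scene",p);_,b=ray("scene",q);N=np.cross(a,b);d=np.cross(N,jz);d*=np.sign(d[2]);return np.degrees(np.arctan2(d@n,d[2]))
print("hand",tilt(S(340,285),S(203,560)),tilt(S(443,350),S(300,598)))
# sub-pixel edges with mask: dark handle, rows
g=cv2.cvtColor(im,cv2.COLOR_BGR2GRAY)
x0=310;y0=120
L=[];Rr=[]
for row in range(168,200):
    r=g[row,325:385].astype(float)
    hsv=im[row,325:385]
    dark=np.where((hsv.max(1)<70))[0]
    if len(dark)<6: continue
    L.append((dark.min()+325,row));Rr.append((dark.max()+325,row))
L=np.array(L,float);Rr=np.array(Rr,float);print(L[::5],Rr[::5])
for A,lab in((L[:],"L"),(Rr[6:],"R")):
    vx,vy,px,py=cv2.fitLine(A.astype(np.float32),cv2.DIST_HUBER,0,.01,.01).ravel()
    print(lab,tilt((px-20*vx,py-20*vy),(px+20*vx,py+20*vy)))
# head lower edge (from front-lower of nose)
print("nose",tilt(S(445,355),S(555,400)), "upper back edges")
E
```

```text
hand 28.235192157948074 34.159079948455094
[[355. 168.]
 [353. 173.]
 [350. 178.]
 [347. 183.]
 [344. 188.]
 [342. 193.]
 [339. 198.]] [[382. 168.]
 [384. 173.]
 [367. 178.]
 [364. 183.]
 [362. 188.]
 [359. 193.]
 [356. 198.]]
L 31.512409637576845
R 33.36656969434778
nose -59.9256290047851 upper back edges
```

```bash
python3 - <<'E'
from h import *
im=cv2.imread("pics/s9f.png")
cv2.imwrite("pics/s9z.png",cv2.resize(im[155:210,330:375],None,fx=13,fy=11,interpolation=cv2.INTER_NEAREST))
s=status.get_state();R=Rof(s);n=R[:,1];jz=R[:,2];C=s["eef_pos"]
S=lambda x,y:((x+.5)/7+310-.5,(y+.5)/7+120-.5)
def uz(p,j):
    o,d=ray("scene",p);X=o+d*((C+j*jz-o)@jz)/(d@jz);v=X-C;return np.array([v@n,v[2]])
g=uz(S(293,603),14);h=uz(S(205,562),-14)
print("R foot corner",g,"L",h)
# rel in head frame (17,-126-?)
for q,(a,b) in((g,(17,-130)),(h,(-17,-130))):
    print(np.linalg.norm(q),np.hypot(a,b), "tilt",np.degrees(np.arctan2(b,a)-np.arctan2(q[1],q[0])))
for p,j,(a,b),nm in((S(615,312),30,(73,12),"nose top corner?"),(S(555,403),30,(73,-25),"nose low corner?"),(S(372,152),-23,(-39,18),"rear top far"),(S(318,245),-23,(-39,-22),"rear low far"),(S(430,297),23,(-39,-22),"rear low near"),(S(500,215),23,(-39,18),"rear top near?")):
    q=uz(p,j);print(nm,q,np.linalg.norm(q),np.hypot(a,b),(np.degrees(np.arctan2(b,a)-np.arctan2(q[1],q[0]))+180)%360-180)
E
```

```text
R foot corner [ -68.001 -107.46 ] L [ -81.766 -100.524]
127.16833380192395 131.10682667199293 tilt 39.77587618991076
129.5793299171304 131.10682667199293 tilt 31.674353807607385
nose top corner? [ 61.629 -30.368] 68.70503586065819 73.97972695272672 35.56663711036933
nose low corner? [ 37.558 -58.206] 69.27173616028134 77.1621668954417 38.26291233458309
rear top far [-17.54   31.296] 35.87626863729395 42.95346318982906 35.957022037479646
rear low far [-37.627   3.273] 37.7689730313366 44.77722635447622 34.39918538977389
rear low near [-39.219   4.23 ] 39.44663266897908 44.77722635447622 35.58344311417329
rear top near? [-10.039  24.551] 26.52379472518457 42.95346318982906 42.98550537476592
```

View pics/s9z.png

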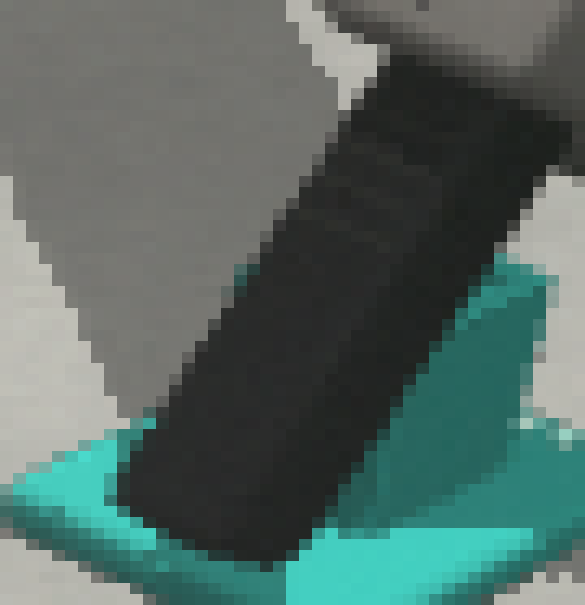

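```bash
python3 - <<'E'
from h import *
s=status.get_state();R=Rof(s);n=R[:,1];jz=R[:,2];C=s["eef_pos"]
def uz(p,j):
    o,d=ray("scene",p);X=o+d*((C+j*jz-o)@jz)/(d@jz);v=X-C;return np.array([v@n,v[2]])
for p,j,a,b in(((350.5,205.7),14,-17,-130),((355.2,202.7),14,17,-130),((338.8,200.5),-14,-17,-130)):
    q=uz(p,j);print(q,np.linalg.norm(q),np.hypot(a,b),(np.degrees(np.arctan2(b,a)-np.arctan2(q[1],q[0]))+180)%360-180)
for t in(32,35,38):
    t=np.radians(t);out=[]
    for a,b,j in((-17,-130,14),(17,-130,14),(-17,-130,-14),(-39,-22,-23),(73,12,30),(73,-25,30)):
        X=C+n*(a*np.cos(t)+b*np.sin(t))+jz*j+np.array([0,0,1])*(-a*np.sin(t)+b*np.cos(t));out.append(proj("scene",X))
    print(np.round(out,1).tolist())
E
```

```text
[ -71.668 -105.891] 127.86394224229784 131.10682667199293 26.640049293673997
[ -55.287 -103.996] 117.77826011901631 131.10682667199293 35.44659438173585
[ -81.582 -102.457] 130.96977107518669 131.10682667199293 31.07824845174443
[[347.5, 205.9], [354.4, 207.9], [338.4, 200.4], [352.9, 155.9], [399.3, 162.7], [391.5, 176.4]]
[[346.3, 205.1], [352.9, 207.8], [337.1, 199.6], [353.1, 155.0], [398.5, 164.2], [390.5, 177.7]]
[[345.2, 204.1], [351.5, 207.5], [336.0, 198.6], [353.3, 154.0], [397.8, 165.6], [389.5, 178.9]]
```

apply_moves(plan=[[-0.1,0,0,0.04],[-0.2,0,0,0.08],[-0.3,0,0,0.12],[-0.3,0,0,0.16],[-0.3,0,0,0.2],[-0.3,0,0,0.2],[-0.3,0,0,0.2]])

```text
time_s: 13.08
eef_pos: [479.4, 375.2, 256.4]
eef_rot: [3.103, 1.568, -2.731]
contact_force: [-0.1, 0.2, -2.1]
finger_gap: 0.528
```

```bash
python3 - <<'E'
from h import *
s=status.get_state();print(s["time_s"],s["eef_pos"],s["contact_force"],s["ft_torque"],s["finger_gap"],s["joints"])
im=cams.camera("scene")[:,:,::-1];cv2.imwrite("pics/s10f.png",im);cv2.imwrite("pics/s10.png",cv2.resize(im[110:210,310:420],None,fx=7,fy=6,interpolation=2))
im=cams.camera("top")[:,:,::-1];cv2.imwrite("pics/t10.png",cv2.resize(im[130:240,100:230],None,fx=5,fy=5,interpolation=2))
E
```

```text
13.0833 [479.387 375.163 256.376] [-0.062  0.245 -2.14 ] [ 0.011  0.014 -0.005] 0.5284663683708222 [0.478 0.146 1.66  0.    1.337 0.029]
```

View pics/s10.png

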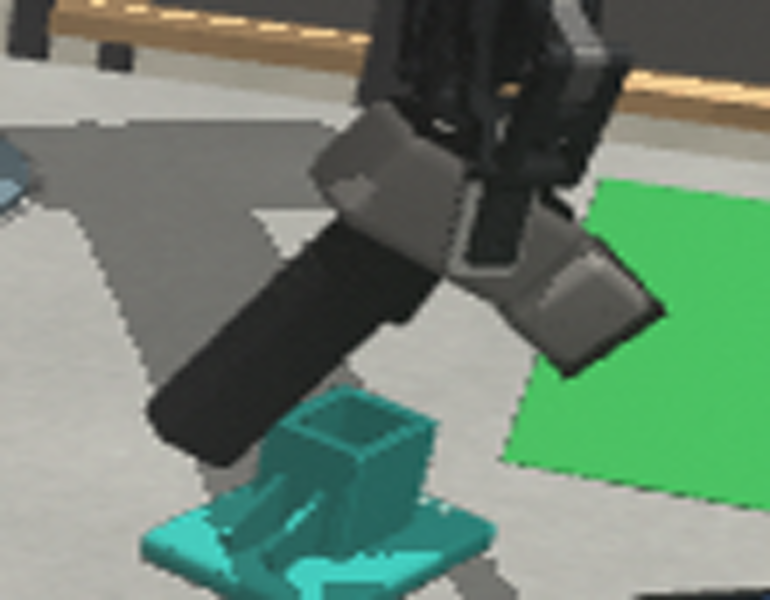

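View pics/t10.png

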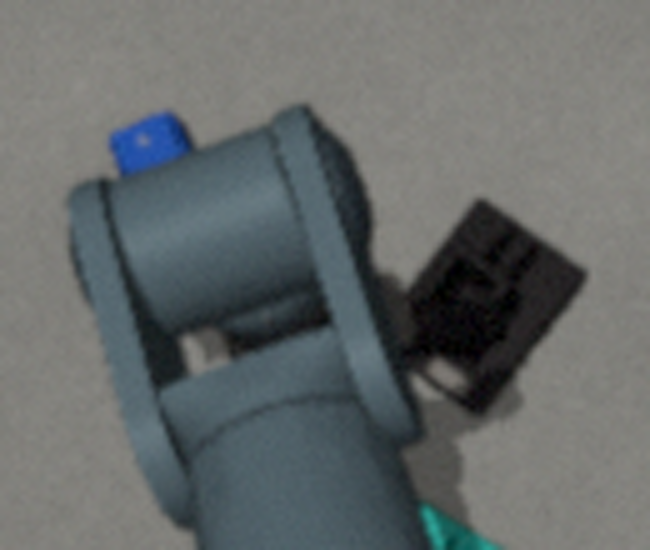

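```bash
python3 - <<'E'
from h import *
im=cv2.imread("pics/s10f.png")
s=status.get_state();R=Rof(s);n=R[:,1];jz=R[:,2];C=s["eef_pos"]
print("nose az",np.degrees(np.arctan2(n[1],n[0])))
S=lambda x,y:((x+.5)/7+310-.5,(y+.5)/6+110-.5)
def tilt(p,q):
    _,a=ray("scene",p);_,b=ray("scene",q);N=np.cross(a,b);d=np.cross(N,jz);d*=np.sign(d[2]);return np.degrees(np.arctan2(d@n,d[2]))
def uz(p,j):
    o,d=ray("scene",p);X=o+d*((C+j*jz-o)@jz)/(d@jz);v=X-C;return np.array([v@n,v[2]])
L=[];Q=[]
for row in range(148,186):
    r=im[row,325:372].max(1); d=np.where(r<62)[0]
    # sub-pixel left crossing at mid level
    if len(d)<5: continue
    i=d.min();a,b=float(r[i-1]),float(r[i]);L.append((325+i-1+(a-80)/(a-b) if a>80 else 325+i,row))
    i=d.max()
    if row>=165: a,b=float(r[i]),float(r[i+1]);Q.append((325+i+(80-a)/(b-a) if b>80 else 325+i,row))
L=np.array(L);Q=np.array(Q)
print(L[::4].tolist(),Q[::4].tolist())
for A,l in((L[:27],"L"),(Q[:18],"R")):
    vx,vy,px,py=cv2.fitLine(A.astype(np.float32),cv2.DIST_HUBER,0,.01,.01).ravel()
    print(l,tilt((px-20*vx,py-20*vy),(px+20*vx,py+20*vy)))
print("head bottom edge (nose dn)",90+tilt(S(360,225),S(450,272)),"nose front",tilt(S(665,312),S(570,378)))
for p,j,a,b,nm in((S(570,378),30,73,-25,"nose low"),(S(665,312),30,73,12,"nose top near"),(S(215,466),14,17,-130,"foot front near"),(S(150,410),-14,-17,-130,"foot rear far")):
    q=uz(p,j);print(nm,q,np.linalg.norm(q),np.hypot(a,b),(np.degrees(np.arctan2(b,a)-np.arctan2(q[1],q[0]))+180)%360-180)
E
```

```text
nose az 115.6972373403913
[[355.62886597938143, 148.0], [352.4032258064516, 152.0], [348.3137254901961, 156.0], [346.0, 160.0], [341.25, 164.0], [339.0, 168.0], [334.27659574468083, 172.0], [331.484375, 176.0], [331.46774193548384, 180.0], [336.0, 184.0]] [[362.7076923076923, 165.0], [358.6818181818182, 169.0], [355.5945945945946, 173.0], [351.0, 177.0], [348.6774193548387, 181.0], [344.77358490566036, 185.0]]
L 33.43720968564647
R 30.982288663569157
head bottom edge (nose dn) 31.070872839351956 nose front 40.83760275685252
nose low [ 37.462 -59.947] 70.69016584021072 77.1621668954417 39.09318543290226
nose top near [ 62.076 -31.47 ] 69.59722481672992 73.97972695272672 36.21832627486236
foot front near [ -69.024 -109.393] 129.34861653184888 131.10682667199293 39.70087992204077
foot rear far [-87.027 -99.833] 132.4399485252579 131.10682667199293 33.62928269444072
```

```bash
python3 - <<'E'
from h import *
im=cv2.imread("pics/s10f.png")
cv2.imwrite("pics/s10n.png",cv2.resize(im[120:185,350:412],None,fx=12,fy=9,interpolation=2))
s=status.get_state();R=Rof(s);n=R[:,1];jz=R[:,2];C=s["eef_pos"]
S=lambda x,y:((x+.5)/7+310-.5,(y+.5)/6+110-.5)
def uz(p,j):
    o,d=ray("scene",p);X=o+d*((C+j*jz-o)@jz)/(d@jz);v=X-C;return np.array([v@n,v[2]])
for j in(23,30,36): print(j,uz(S(448,275),j),uz(S(472,266),j),uz(S(516,270),j))
E
```

```text
23 [ -8.318 -19.334] [ -1.296 -15.587] [ 13.228 -17.291]
30 [-11.1   -15.751] [ -4.147 -12.041] [ 10.235 -13.729]
36 [-13.484 -12.681] [-6.59  -9.002] [  7.67  -10.676]
```

View pics/s10n.png

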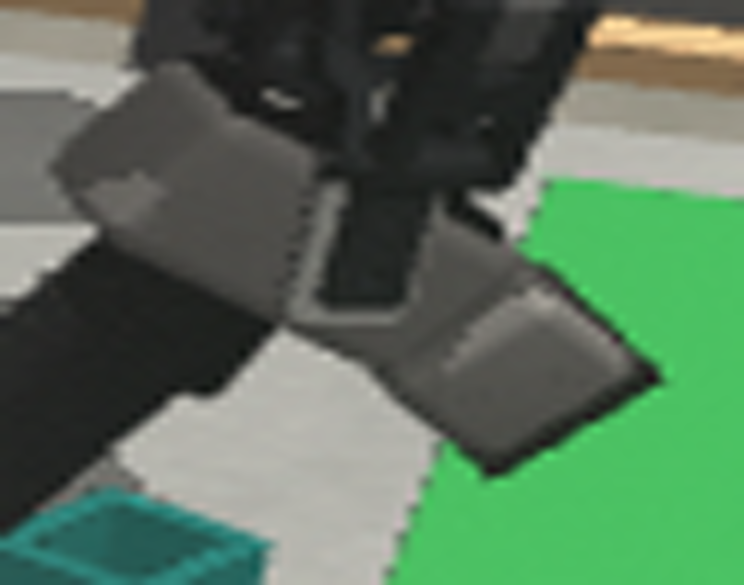

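```bash
python3 - <<'E'
from h import *
from scipy.optimize import least_squares
s=status.get_state();R=Rof(s);n=R[:,1];jz=R[:,2];C=s["eef_pos"]
def uz(p,j):
    o,d=ray("scene",p);X=o+d*((C+j*jz-o)@jz)/(d@jz);v=X-C;return np.array([v@n,v[2]])-[1.5,1]
N=lambda x,y:((x+.5)/12+349.5,(y+.5)/9+119.5)
S=lambda x,y:((x+.5)/7+309.5,(y+.5)/6+109.5)
P=[(uz(S(150,410),-14),-17,-128,"foot rf"),
   (uz(N(180,62),-23),-38,19,"rear top far"),(uz(N(58,170),-23),-38,-19,"rear low far"),(uz(N(100,235),23),-38,-19,"rear low near"),
   ((uz(N(658,378),30)+uz(N(490,478),30))/2,73,-8,"front mid")]
def f(x):
    c,s_=np.cos(x[0]),np.sin(x[0]);return np.concatenate([[x[1]+a*c+b*s_-q[0],x[2]-a*s_+b*c-q[1]] for q,a,b,_ in P])
r=least_squares(f,[.55,0,0],loss='soft_l1',f_scale=3);print(np.degrees(r.x[0]),r.x[1:]);
for p,e in zip(P,f(r.x).reshape(-1,2)):print(p[3],p[0],e)
E
```

```text
32.68990752307464 [-5.608 -2.647]
foot rf [ -88.527 -100.833] [-0.52  -0.358]
rear top far [-26.213  30.103] [-1.115  3.764]
rear low far [-44.751   0.384] [-3.1    1.502]
rear low near [-49.264   3.869] [ 1.413 -1.983]
front mid [ 47.34  -46.781] [ 4.169 -2.026]
```

apply_moves(plan=[[0.1,0,0,-0.04],[0.2,0,0,-0.08],[0.3,0,0,-0.12],[0.3,0,0,-0.16],[0.3,0,0,-0.2],[0.3,0,0,-0.2],[0.3,0,0,-0.2]])

```text
time_s: 13.77
eef_pos: [479.8, 375.4, 227.5]
eef_rot: [2.502, 1.57, -2.708]
contact_force: [0.3, 0.7, -1.4]
finger_gap: 0.529
```

apply_moves(plan=[[0.1,-0.01,0,0],[0.2,-0.02,0,0],[0.3,-0.03,0,0],[0.4,-0.04,0,0],[0.46,-0.04,0,0],[0.5,-0.04,0,0],[0.5,-0.04,0,0],[0.5,-0.04,0,0]])

```text
time_s: 14.43
eef_pos: [483.7, 373.5, 177.9]
eef_rot: [-0.883, 1.57, 0.191]
contact_force: [1.5, -0.2, -2.4]
finger_gap: 0.526
```

```bash
python3 - <<'E'
from h import *
s=status.get_state();print(s["time_s"],s["eef_pos"],s["contact_force"],s["ft_torque"],s["finger_gap"])
im=cams.camera("scene")[:,:,::-1];cv2.imwrite("pics/s11.png",cv2.resize(im[130:270,300:400],None,fx=5,fy=5,interpolation=2)[:600*1+200])
E
```

```text
14.4333 [483.73  373.482 177.915] [ 1.528 -0.156 -2.389] [-0.207 -0.227 -0.081] 0.5256120027340768
```

View pics/s11.png

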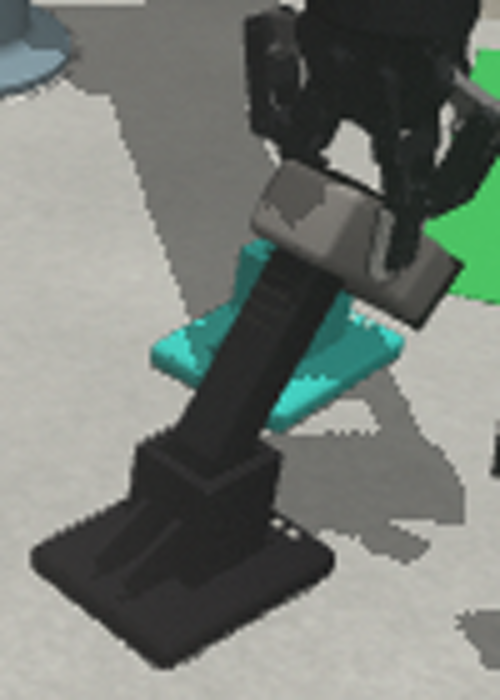

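apply_moves(plan=[[0.01,0.02,0,0],[0.025,0.045,0,0],[0.04,0.07,0,0],[0.05,0.08,0,0],[0.05,0.08,0,0],[0.05,0.08,0,0]], squeeze=30)

```text
time_s: 14.98
eef_pos: [478.5, 377.0, 175.0]
eef_rot: [-1.2, 1.565, -0.125]
contact_force: [3.2, -3.9, 2.8]
finger_gap: 0.528
```

apply_moves(plan=[[0,0,0,0],[0,0,0,0],[-0.05,0.04,0,0],[-0.15,0.11,0,0],[-0.3,0.13,0,0],[-0.5,0.13,0,0],[-0.8,0.13,0,0.04],[-0.85,0.13,0,0.08],[-0.85,0.13,0,0.12],[-0.85,0.13,0,0.16],[-0.85,0.13,0,0.2],[-0.85,0.13,0,0.2],[-0.85,0.13,0,0.2]], squeeze=90)

```text
time_s: 16.07
eef_pos: [464.5, 383.8, 257.8]
eef_rot: [2.022, 1.57, 2.471]
contact_force: [0.3, 0.2, -1.1]
finger_gap: 0.529
```

```bash
python3 - <<'E'
from h import *
s=status.get_state();print(s["time_s"],s["eef_pos"],s["contact_force"],s["ft_torque"],s["finger_gap"])
im=cams.camera("scene")[:,:,::-1];cv2.imwrite("pics/s12f.png",im);cv2.imwrite("pics/s12.png",cv2.resize(im[105:205,315:425],None,fx=7,fy=6,interpolation=2))
E
```

```text
16.0667 [464.509 383.81  257.814] [ 0.313  0.219 -1.068] [0.084 0.084 0.029] 0.528774917402503
```

View pics/s12.png

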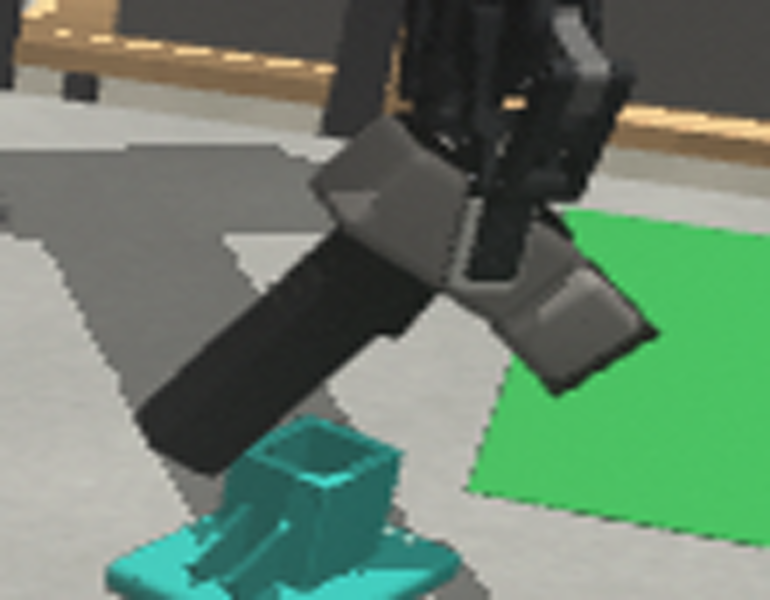

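```bash
cat > m.py <<'E'
from h import *
from scipy.optimize import least_squares
def run(imf,S,hl,hr,hb,nf,pts,rowL,rowR,xr):
    im=cv2.imread(imf)
    s=status.get_state();R=Rof(s);n=R[:,1];jz=R[:,2];C=s["eef_pos"]
    print("nose az",np.degrees(np.arctan2(n[1],n[0])))
    def tilt(p,q):
        _,a=ray("scene",p);_,b=ray("scene",q);N=np.cross(a,b);d=np.cross(N,jz);d*=np.sign(d[2]);return np.degrees(np.arctan2(d@n,d[2]))
    def uz(p,j):
        o,d=ray("scene",p);X=o+d*((C+j*jz-o)@jz)/(d@jz);v=X-C;return np.array([v@n,v[2]])-[1.5,1]
    def edge(rows,side):
        A=[]
        for row in range(*rows):
            r=im[row,xr[0]:xr[1]].max(1).astype(float);d=np.where(r<62)[0]
            if len(d)<5: continue
            if side=='L': i=d.min();a,b=r[i-1],r[i];x=i-1+(a-80)/(a-b) if a>80 else i
            else: i=d.max();a,b=r[i],r[i+1];x=i+(80-a)/(b-a) if b>80 else i
            A.append((xr[0]+x,row))
        A=np.array(A,np.float32);vx,vy,px,py=cv2.fitLine(A,cv2.DIST_HUBER,0,.01,.01).ravel()
        print(side,tilt((px-20*vx,py-20*vy),(px+20*vx,py+20*vy)),np.abs((A[:,0]-px)*vy-(A[:,1]-py)*vx).mean(),A[[0,-1]].tolist())
    edge(rowL,'L');edge(rowR,'R')
    print("hand L,R",tilt(S(*hl[0]),S(*hl[1])),tilt(S(*hr[0]),S(*hr[1])),"head bottom",90+tilt(S(*hb[0]),S(*hb[1])),"front-10",tilt(S(*nf[0]),S(*nf[1]))-10)
    P=[(uz(S(*p),j),a,b,nm) for p,j,a,b,nm in pts]+[((uz(S(*nf[0]),30)+uz(S(*nf[1]),30))/2,73,-8,"front mid")]
    def f(x):
        c,s_=np.cos(x[0]),np.sin(x[0]);return np.concatenate([[x[1]+a*c+b*s_-q[0],x[2]-a*s_+b*c-q[1]] for q,a,b,_ in P])
    r=least_squares(f,[.55,0,0],loss='soft_l1',f_scale=3);print("fit",np.degrees(r.x[0]),r.x[1:])
    for p,e in zip(P,f(r.x).reshape(-1,2)):print(p[3],p[0],e)
E
python3 - <<'E'
from m import *
S=lambda x,y:((x+.5)/7+314.5,(y+.5)/6+104.5)
run("pics/s12f.png",S,((335,235),(140,410)),((385,335),(225,468)),((380,255),(440,288)),((658,332),(560,396)),
 [((137,415),-14,-17,-128,"foot rf"),((390,115),-23,-38,19,"rear top far"),((312,183),-23,-38,-19,"rear low far"),((338,228),23,-38,-19,"rear low near")],(147,172),(162,181),(328,372))
E
```

```text
nose az 115.74037847332312
L 36.72864580883573 0.31983596 [[358.4307556152344, 147.0], [335.6415100097656, 171.0]]
R 33.94782788675181 0.27556458 [[366.69696044921875, 162.0], [349.35443115234375, 180.0]]
hand L,R 35.21408321283419 36.47943652782384 head bottom 32.06004550195003 front-10 33.06467596110549
fit 35.42756092600516 [-6.136 -1.808]
foot rf [-93.765 -95.552] [-0.421 -0.701]
rear top far [-24.736  31.665] [-1.35   4.037]
rear low far [-45.814   3.534] [-2.3    1.204]
rear low near [-50.153   5.785] [ 2.04  -1.047]
front mid [ 46.489 -48.286] [ 2.222 -2.357]
```

apply_moves(plan=[[0,-0.1,0,-0.04],[0,-0.2,0,-0.08],[0,-0.3,0,-0.12],[0,-0.4,0,-0.16],[0,-0.5,0,-0.2],[0,-0.6,0,-0.24],[0,-0.7,0,-0.28],[0,-0.8,0,-0.32],[0,-0.9,0,-0.36],[0,-1,0,-0.4],[0,-1,0,-0.44],[0,-1,0,-0.48],[0,-1,0,-0.524],[0,-1,0,-0.524],[0,-1,0,-0.524],[0,-1,0,-0.524]])

```text
time_s: 17.45
eef_pos: [508.0, 293.4, 257.8]
eef_rot: [0.509, 1.571, 2.6]
contact_force: [0.8, -0.8, -2.1]
finger_gap: 0.527
```

```bash
python3 - <<'E'
from h import *
s=status.get_state();print(s["time_s"],s["eef_pos"],s["joints"],s["contact_force"],s["ft_torque"],s["finger_gap"])
R=Rof(s);print(R)
d=np.array([541.2,71.2,240])-s["eef_pos"];print(d,frac(R,d))
print("anvil",onz("top",(292,164),18),"hammer",onz("top",(258,135),25),onz("top",(321,140),25))
E
```

```text
17.45 [508.033 293.393 257.787] [ 0.331  0.092  1.717  0.     1.333 -1.76 ] [ 0.814 -0.751 -2.086] [-0.004  0.002  0.022] 0.5265783908921937
[[-0.    -0.868 -0.497]
 [ 0.    -0.497  0.868]
 [-1.     0.     0.   ]]
[  33.167 -222.193  -17.787] [ 0.178  0.816 -2.093]
anvil [681.294  15.027  18.   ] hammer [771.362 142.92   25.   ] [776.592 -77.461  25.   ]
```

apply_moves(plan=[[0,0.1,-0.25,0],[0,0.2,-0.5,0],[0,0.3,-0.75,0],[0,0.4,-1,0],[0,0.4,-1,0]])

```text
time_s: 17.87
eef_pos: [523.9, 183.3, 257.8]
eef_rot: [2.833, 1.569, -1.363]
contact_force: [-0.2, -0.1, -1.9]
finger_gap: 0.526
```

apply_moves(plan=[[0.05,0.1,-0.25,0],[0.1,0.2,-0.5,0],[0.15,0.3,-0.75,0],[0.18,0.4,-1,0],[0.18,0.41,-1,0],[0.18,0.41,-1,0]])

```text
time_s: 18.37
eef_pos: [537.5, 78.9, 239.6]
eef_rot: [0.327, 1.57, 2.416]
contact_force: [0.7, -0.6, -2.2]
finger_gap: 0.529
```

apply_moves(plan=[[0.1,0,-0.05,0],[0.25,0,-0.09,0],[0.4,0,-0.09,0],[0.55,0,-0.09,0],[0.63,0,-0.09,0],[0.63,0,-0.09,0],[0.63,0,-0.09,0],[0.63,0,-0.09,0]])

```text
time_s: 19.03
eef_pos: [542.7, 72.1, 177.7]
eef_rot: [-2.152, 1.569, -0.06]
contact_force: [-0.7, -0.1, -1.3]
finger_gap: 0.53
```

```bash
python3 - <<'E'
from h import *
s=status.get_state();print(s["time_s"],s["eef_pos"],s["joints"],s["contact_force"],s["ft_torque"],s["finger_gap"])
R=Rof(s);print(R)
d=np.array([541.2,71.2,176.5])-s["eef_pos"];print(d,frac(R,d))
im=cams.camera("scene")[:,:,::-1];cv2.imwrite("pics/s13f.png",im);cv2.imwrite("pics/s13.png",cv2.resize(im[100:220,190:300],None,fx=6,fy=5,interpolation=2))
im=cams.camera("top")[:,:,::-1];cv2.imwrite("pics/t13.png",im);
E
```

```text
19.0333 [542.68   72.088 177.741] [-0.075  0.084  1.88   0.     1.176 -2.168] [-0.678 -0.086 -1.279] [-0.021 -0.008  0.009] 0.5301422536815452
[[ 0.002 -0.867 -0.499]
 [-0.    -0.499  0.867]
 [-1.    -0.001 -0.001]]
[-1.48  -0.888 -1.241] [ 0.012  0.017 -0.   ]
```

View pics/s13.png

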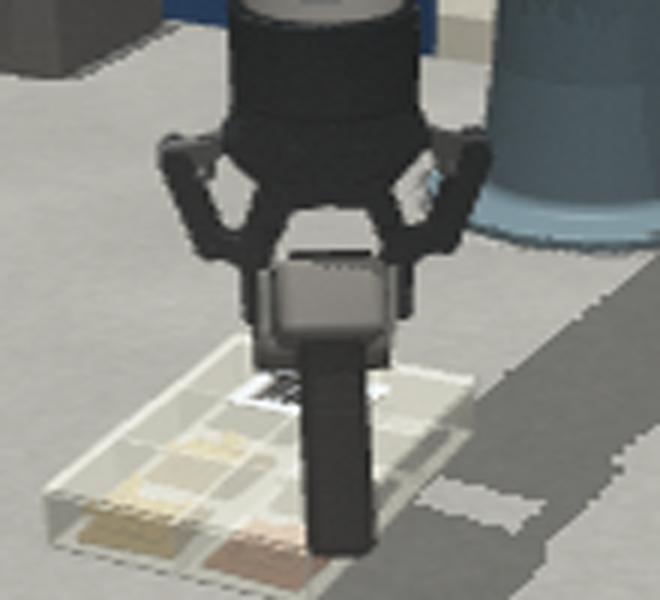

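View pics/t13.png

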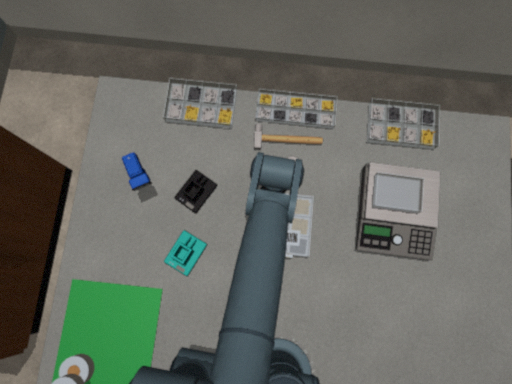

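apply_moves(plan=[[0.012,0.017,0,0],[0.012,0.017,0,0],[0.012,0.017,0,0],[0.012,0.017,0,0],[0.012,0.017,0,0],[0.012,0.017,0,0]])

```text
time_s: 19.63
eef_pos: [540.6, 70.9, 175.6]
eef_rot: [-2.515, 1.571, -0.422]
contact_force: [0.1, -0.1, -1.8]
finger_gap: 0.53
```

```bash
python3 - <<'E'
from h import *
s=status.get_state();print(s["time_s"],s["eef_pos"],s["qd"],s["contact_force"],s["finger_gap"])
R=Rof(s);n=R[:,1];jz=R[:,2];C=s["eef_pos"];z=np.array([0,0,1.])
im=cams.camera("scene")[:,:,::-1];cv2.imwrite("pics/s14f.png",im);cv2.imwrite("pics/s14.png",cv2.resize(im[140:220,215:285],None,fx=9,fy=7,interpolation=2))
for t in(31,35,39):
    t=np.radians(t);c,q=np.cos(t),np.sin(t);o=[]
    for a,b,j in((17,-128,14),(17,-128,-14),(-17,-128,14),(-17,-128,-14),(-39,20,0),(-39,-20,0)):
        o.append(proj("scene",C+n*(-6+a*c+b*q)+z*(-2-a*q+b*c)+jz*j))
    W=C+n*(-6+73*c-8*q)+z*(-2-73*q-8*c);los=n*np.cos(t+.1745)-z*np.sin(t+.1745);v=np.array([426.2,4.8,42])-W
    print(np.degrees(t),((np.round(o,1)-[215,140])*[9,7]).tolist(),"win",W,np.linalg.norm(v),"off",np.degrees(np.arccos(v@los/np.linalg.norm(v))))
E
```

```text
19.6333 [540.572  70.852 175.635] [-0.002  0.001  0.     0.001 -0.    -0.002] [ 0.106 -0.133 -1.771] 0.5301149240953977
31.0 [[325.7999999999999, 492.1000000000001], [230.39999999999995, 495.6000000000001], [334.7999999999999, 499.80000000000007], [234.89999999999995, 504.0], [267.2999999999999, 85.39999999999992], [273.6, 199.5]] win [495.091  44.723 129.177] 118.06662861505049 off 6.586092189637998
35.0 [[328.5, 496.30000000000007], [231.2999999999999, 500.5], [337.5, 498.3999999999999], [236.7000000000001, 501.8999999999999], [266.4, 77.69999999999996], [273.6, 191.80000000000004]] win [497.903  46.339 125.208] 117.43285893794081 off nan
39.0 [[331.2000000000001, 499.1000000000001], [233.10000000000005, 503.30000000000007], [339.2999999999999, 494.19999999999993], [237.60000000000005, 497.69999999999993], [266.4, 70.69999999999996], [273.6, 183.39999999999992]] win [500.949  48.089 121.475] 117.37806616798326 off 6.374254751613291<stdin>:10: RuntimeWarning: invalid value encountered in arccos
```

View pics/s14.png

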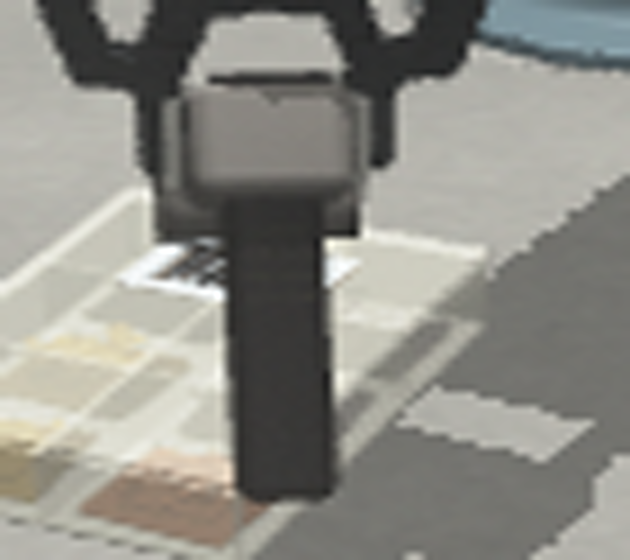

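```bash
python3 -c "
from bench import close_job
print(close_job())"
```

```text
the job is handed in; nothing more can be done
None
```

I pressed the tare key first, then drew the scanner out and tipped it. I handed in at 19.7 s with the scanner held raised over the label at 90 N grip.

- **Tare key:** I pressed with shut fingers until the travel stopped, after about 5 mm. The force rose to about 18 N, well past the 5 N needed. The key joint itself can't be read, so "fully down" rests on that travel and force. After release its pixels were the same as before.
- **Scanner:** The arm cannot tilt its tool, so I levered the handle against the rim of its own cradle to tip the nose down inside the grip. The first try came out near 32°, so I did it again.
- **Last checks:**
  - The head tilt fit gave about 35.4°, so the line of sight slants down at about 45°. Single edges read between 32° and 37°, so they disagree by a few degrees.
  - The window works out at about 117–119 mm from the label middle, with the line of sight on it. At the last pose I saw the scanner only from behind, so this is calculated from the measured grip rather than seen directly.
  - The foot and rear edges in the last view fit 35°. The arm was still, and the only outside force was the scanner's weight.
- **Other objects:** The stock box, tub, hammer, anvil and both look-alikes showed no sign of having moved in the last pictures. I judged this by eye, and the arm hid part of the box in the top view.

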